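# Get the creamer out from behind the condiments

## Robot

A 6-joint arm with a two-finger parallel gripper is mounted at the origin on a cart in front of the work surface, level with it; the furniture and walls round the work are solid. World frame = base frame: x ahead of the robot, y to its left, z up, the work surface at z = 0. Lengths are in m, angles in rad, forces in N, time in s.
With the tool pointing down it reaches from about 0.35 to 0.975 m from the base axis. Payload 4.9 kg.
Tool frame: the origin (TCP) lies midway between the tips of the shut fingers; the grasp point (between the pads) lies 19 mm behind it; z points along the fingers, y is the line along which they close (so a half turn about z gives the same grasp; the last joint's range is limited). The gripper opens to 85 mm and grips with 20 to 120 N. Pads are 22 mm wide; open, the fingers measure 114 mm over their backs; the gripper's body (76 mm by 85 mm) begins 54 mm behind the grasp point. The pads swing forward as they close: fully open they stand 13 mm farther back than shut.
Start: joints at [-0.119, 0.053, 1.613, -0, 1.476, -0.119], TCP at [0.625, 0, 0.208] pointing down, gripper open.
Joint ranges: [-3.01, 3.01], [-1.01, 2.22], [0.06, 2.58], [-1.02, 4.17], [0.09, 2.62], [-3.14, 3.14]. Speed limits (rad/s): [2.57, 2.57, 3.14, 3.14, 3.14, 3.14].

## Interface

Orientations are given as a rotation vector (axis times angle).
In Python, from station import ctrl gives the robot as it stands.
- The arm moves only by the shell command python3 -m handwheel 'ROWS' [FORCE]. ROWS is JSON, a list of rows, each an object with "gripper": the gripper command: -1 is fully open, 1 is shut, values between are in proportion; "offset": the shift along the tool's x, y, z in mm, a list of three; "rotation": the turn, a rotation vector about the tool's x, y, z in rad, a list of three. A call has exactly 8 rows; each row is the pose to reach, as a shift and turn from the pose commanded when the call began, along the tool's axes at that moment; what a row does not reach only later rows make up. A row lasts 1/8 s, in which the tool goes at most 62.5 mm and 10.7 degrees, less where a joint would pass 70% of its speed; a pose out of reach is approached as far as the arm can. A call with a gripper value outside its range is refused whole. The fingers move at their own pace and stop on an object; FORCE is the grip in N (left out, the last holds). Time passes only in rows, so rows that repeat a pose let the fingers close, or fill a call up. It gives the time, the measured TCP pose, the force, the opening and the grip force at its end, in the units of the state.
- ctrl.get_obs(): the state, without advancing time (a new reading comes with each control period).
- ctrl.get_image(name): name is "scene" or "top" or "wrist"; returns a dict with "image" (480x640x3 uint8, red, green, blue), "fovy" (degrees; the focal length in pixels is half the picture's height over the tangent of half this angle, whatever the lens; pixels are square), "cx", "cy" (the principal point, pixels), "k1" (the pictures are not rectified: a ray, as slopes to the right and down, at radius r is drawn at 1 + k1 r^2 times it, then the intrinsics apply), "xyz" and "attitude" of the camera in the world. Camera axes: x right, y up, looking along -z (the intrinsics and any distortion apply to the point x, -y, -z); pixel columns grow to the right and rows downward; lengths in m; the calibration is good to about 2 mm. A picture is of the moment at which its call begins. There is no depth.
- ctrl.finish_job(): hands the job in; it is judged then, once.
The state is a dict: "t": time; "q": joint angles; "dq": joint speeds; "effort": joint torques, N m; "tool_pos": TCP position; "tool_rot": TCP orientation; "contact_force": force on the tool from outside, world axes, zero at the start; "wrist_torque": the same for the moment, N m; "opening": finger opening in m; "grip_force": force on a finger pad.
Only numpy, scipy, OpenCV 4.12 (cv2) and the standard library are available. Lean on these libraries where they do the work, as an engineer would, in place of code of your own. Each camera call takes 0.05 s, during which the arm holds its last target. There are 200 camera calls.

## Task

The steel creamer stands at the back of the wooden condiment stand, behind the sand timer, the small tin and the red-capped jar. First set these three upright on the pale side board, then lift the creamer out and stand it in the middle of the white plate, and only then put the three back on the stand, each on the very cork spot it came from. Keep everything upright, and do not shift the flowered cup or the plastic tub.

Things in the scene. Friction and masses are not known exactly. Their poses are not given: they have to be found in the camera images.
- sand_timer: Wooden sand timer, 108 mm tall: two round discs 56 mm across (the lower z 0 to 11 mm, the upper z 97 to 108 mm) joined by three posts. Loose, 0.11 kg. Origin at the centre of its underside, z up. Grip round the upper disc from above.
- tin: Small round tin can with a teal label and plain metal lid, 72 mm tall, 57 mm across. Loose, 0.18 kg. Origin at the centre of its underside, z up. Taller things stand beside it: grip it near the top.
- red_cap_jar: Small round jar with a red cap, 106 mm tall, 42 mm across, its cap (z 85 to 106 mm) 45 mm. Loose, 0.11 kg. Origin at the centre of its underside, z up.
- cream_jug: Small steel creamer, 64 mm tall, 0.11 kg, loose. Round body 58 mm across, its axis 11 mm from the origin along own +y; flat handle to own -y (ends 41 mm from the origin, z 16 to 59 mm). Origin: underside, middle of the over-all outline 58 (x) by 82 (y) mm. At the start its yaw is the stand's within 0.2 rad. Grip round the body along its x, one finger in front, one behind.
- stand: Fixed wooden condiment stand, 140 mm (x) by 280 mm (y), floor 10 mm above the worktop, rim up to 16 mm. Origin: centre of the underside; x away from the robot (yaw within 0.2 rad). Three cork discs 62 mm across in the front row at x -35 mm, y -90, 0, 90 mm; one condiment on each, in any order, within 2 mm. The creamer stands behind them at x about 30 mm.
- side_board: Fixed pale wooden board, 100 mm (x) by 230 mm (y), 12 mm thick, lying to the left or right of the robot's middle, with room for the three condiments in a row along y. Origin at the centre of its underside, z up.
- saucer: Fixed white plate 150 mm across, 16 mm high at the rim, its flat middle about 80 mm across; things set there stand 11 mm above the worktop. Lies on the other side from the side board. Origin at the centre of its underside, z up.
- flower_cup: Flowered cup, 95 x 124 x 57 mm, bystander standing left behind the stand. Origin at the centre of its underside.
- cream_tub: Low clear plastic tub, 123 x 105 x 51 mm, bystander standing right behind the stand. Origin at the centre of its underside.
Things that resemble listed ones, but are neither listed nor needed, are in the scene too. What is shaped like the red_cap_jar but green or purple is not meant. Leave any blue look-alike of the sand_timer alone.

How it is judged:
By the outcome, as a careful person would: the job done as asked, in the order asked, and still so for the second after the job is handed in, with the robot touching nothing.
It also fails if it takes over 144 s, if anything falls off the work surface, if the arm or the gripper's body presses on something with over 40 N, if the wrist force passes 120 N, or if a joint passes its speed limit or range.

## Working session

There is one attempt and no reset: what is moved stays moved. The work goes in short steps, Python scripts to look and compute and a shell command to move; the robot and the scene stay as the last step left them, time stands still between calls to the robot, and variables do not carry over. Pictures are saved under pics/ and viewed, at most 14 in all, crops included, and the job is handed in when it is done.

```bash
mkdir -p pics; ls; cat > h.py <<'E'
import numpy as np,cv2,json,os
from scipy.spatial.transform import Rotation as R
from station import ctrl
def grab(name,fn):
    d=ctrl.get_image(name); cv2.imwrite('pics/'+fn+'.png',np.asarray(d['image'])[:,:,::-1])
    json.dump({k:np.asarray(v).tolist() for k,v in d.items() if k!='image'},open('pics/'+fn+'.json','w')); return d
def load(fn):
    d=json.load(open('pics/'+fn+'.json')); d['image']=cv2.imread('pics/'+fn+'.png')[:,:,::-1]; return d
def rot(a):
    a=np.asarray(a,float)
    return a if a.shape==(3,3) else R.from_rotvec(a).as_matrix()
def ray(d,u,v):
    f=240/np.tan(np.radians(d['fovy'])/2)
    x=np.array([(u-d['cx'])/f,(v-d['cy'])/f]); p=x.copy()
    for _ in range(20): p=x/(1+d['k1']*(p@p))
    return np.array(d['xyz']),rot(d['attitude'])@np.array([p[0],-p[1],-1])
def onz(d,u,v,z):
    o,r=ray(d,u,v); return o+r*(z-o[2])/r[2]
def proj(d,P):
    f=240/np.tan(np.radians(d['fovy'])/2)
    c=rot(d['attitude']).T@(np.array(P)-np.array(d['xyz'])); p=np.array([c[0],-c[1]])/-c[2]
    p=p*(1+d['k1']*(p@p)); return p*f+[d['cx'],d['cy']]
E
python3 - <<'E'
from h import *
for n in ['scene','top','wrist']:
    d=grab(n,n+'0'); print(n,{k:np.round(v,4).tolist() for k,v in d.items() if k!='image'})
print(ctrl.get_obs())
E
```

```text
pics
scene {'fovy': 57.6651, 'cx': 319.6135, 'cy': 241.7638, 'k1': -0.0031, 'xyz': [0.1863, -0.5994, 0.6473], 'attitude': [0.8207, -0.2439, -0.5027]}
top {'fovy': 43.0627, 'cx': 314.7261, 'cy': 240.2592, 'k1': -0.1381, 'xyz': [0.3682, 0.0014, 1.2828], 'attitude': [0.0898, -0.1174, -1.582]}
wrist {'fovy': 71.7007, 'cx': 319.5909, 'cy': 234.6553, 'k1': 0.0051, 'xyz': [0.6238, 0.0761, 0.3734], 'attitude': [-0.2992, 0.0015, 0.0013]}
{'t': 0.15, 'q': array([-1.19019320e-01,  5.32559940e-02,  1.61399760e+00,  1.71394580e-06,
        1.47598091e+00, -1.19005993e-01]), 'dq': array([-0.00176698, -0.00262186, -0.00534899,  0.00213796, -0.00066529,
       -0.00125626]), 'effort': array([ 5.10442842e-04, -3.94241810e+01, -3.70721948e+01, -1.15854355e-04,
        4.61802789e-03,  5.00508997e-05]), 'tool_pos': array([6.24472398e-01, 5.19550164e-05, 2.06802622e-01]), 'tool_rot': array([-2.22054283e+00, -2.22051288e+00,  1.59144569e-03]), 'contact_force': array([ 0.17041694,  0.83385651, -0.3150197 ]), 'wrist_torque': array([-0.03766946,  0.0489035 , -0.02593039]), 'grip_force': 0.0, 'opening': 0.08493495876756235}
```

View pics/top0.png

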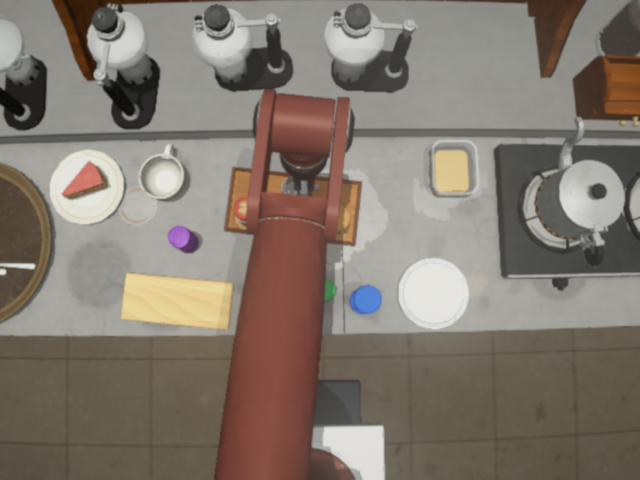

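View pics/scene0.png

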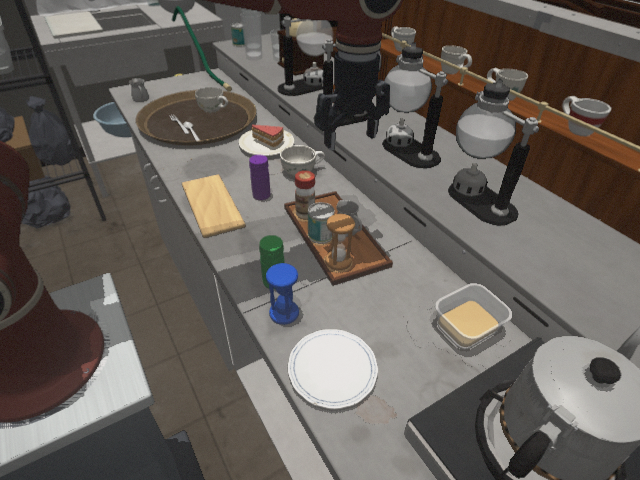

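View pics/wrist0.png

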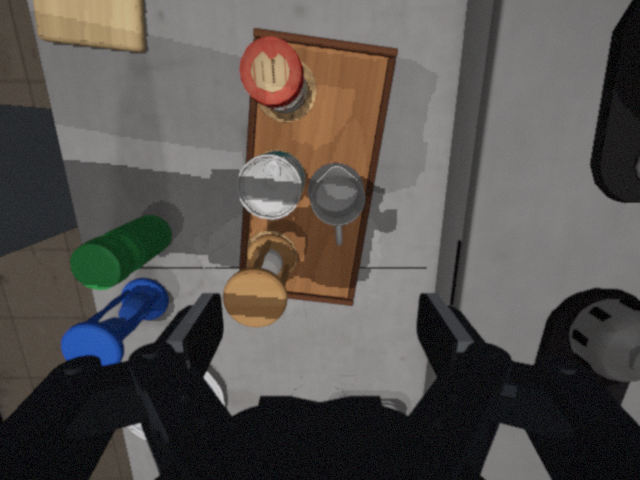

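Top view: the board is on the left, corners about (125,273)-(227,329), and the plate is on the right at about (433,293). Wrist view: red cap at (271,71), tin at (271,187), timer disc at (256,297), creamer at (337,195) with its handle at (339,235). The stand corners are (254,29), (397,50) and (353,304).

```bash
cat > m.py <<'E'
from h import *
def comp(d,lo,hi,seed,k=3):
    hsv=cv2.cvtColor(np.ascontiguousarray(d['image']),cv2.COLOR_RGB2HSV)
    m=cv2.inRange(hsv,np.array(lo),np.array(hi)); m=cv2.morphologyEx(m,cv2.MORPH_OPEN,np.ones((k,k),np.uint8))
    n,l=cv2.connectedComponents(m); L=l[seed[1],seed[0]]
    if L==0:
        ys,xs=np.nonzero(l); i=np.argmin((xs-seed[0])**2+(ys-seed[1])**2); L=l[ys[i],xs[i]]
    c,_=cv2.findContours((l==L).astype(np.uint8),cv2.RETR_EXTERNAL,cv2.CHAIN_APPROX_NONE)
    return max(c,key=cv2.contourArea)
def circ(d,c,z):
    p=np.array([onz(d,*q[0],z) for q in cv2.convexHull(c)])[:,:2]
    (x,y),r=cv2.minEnclosingCircle((p*1000).astype(np.float32)); return np.round([x,y,r*2],1)
E
python3 - <<'E'
from m import *
w=load('wrist0');t=load('top0');s=load('scene0')
cs=[(254,29),(397,50),(353,304)]
P=np.array([onz(w,*c,.016)[:2] for c in cs])*1000; print('stand corners',P.round(1).tolist(),np.linalg.norm(P[0]-P[1]),np.linalg.norm(P[1]-P[2]))
ctr=(P[0]+P[2])/2; e=P[0]-P[1]; e2=P[1]-P[2]
print('ctr',ctr,'yaw',np.arctan2(-e[1],-e[0]),np.arctan2(-e2[0],e2[1]))
yaw=np.arctan2(-e2[0],e2[1]);Rm=np.array([[np.cos(yaw),-np.sin(yaw)],[np.sin(yaw),np.cos(yaw)]])
for y in (-90,0,90): print('spot',(ctr+Rm@[-35,y]).round(1))
print('cream nominal',(ctr+Rm@[30,0]).round(1))
for n,lo,hi,seed,z in [('red',(0,120,80),(8,255,255),(250,71),.116),('red2',(172,120,80),(180,255,255),(250,71),.116)]:
    try: print(n,circ(w,comp(w,lo,hi,seed),z))
    except Exception as ex: print(n,ex)
print('cap hand',onz(w,271,71,.116)*1000,'tin',onz(w,271,187,.082)*1000,'timer',onz(w,256,297,.118)*1000, 'jug',onz(w,337,195,.074)*1000,'handle end',onz(w,339,243,.065)*1000)
print('plate',circ(t,comp(t,(0,0,165),(180,40,255),(433,293)),.016), onz(t,433,293,.016)*1000)
c=comp(t,(12,60,120),(30,255,255),(180,300)); q=np.array([onz(t,*p[0],.012)[:2]*1000 for p in c],np.float32); print('board',cv2.minAreaRect(q))
for nm,px,z in [('blue',(366,298),.108),('purple',(179,236),.106)]: print(nm,onz(t,*px,z)*1000)
print('green top',onz(w,97,260,.106)*1000,'blue',onz(w,92,343,.108)*1000)
E
```

```text
stand corners [[561.2, 168.9], [697.4, 151.3], [663.6, -121.5]] 137.34777611536683 274.8618179416786
ctr [612.38023659  23.71012963] yaw -0.12829845618593977 -0.12323290876249825
spot [566.6 -61.3]
spot [577.6  28. ]
spot [588.7 117.3]
cream nominal [642.2  20. ]
red [588.7 116.6  45.1]
red2 attempt to get argmin of an empty sequence
cap hand [589.13363239 117.05549477 116.        ] tin [580.62044832  29.93275873  82.        ] timer [569.18024406 -58.57154102 118.        ] jug [639.1844614   21.45748259  74.        ] handle end [642.38995001 -27.62187511  65.        ]
plate [ 535.  -298.6  566.3] [ 421.1982181  -268.57359841   16.        ]
board ((412.5665283203125, 269.2984313964844), (230.21774291992188, 100.00543212890625), 84.07540893554688)
blue [ 409.99488325 -117.8301541   108.        ]
purple [535.7808134  245.39567036 106.        ]
green top [431.59196435 -29.61609231 106.        ] blue [ 412.30957822 -111.40224554  108.        ]
```

```bash
python3 -m handwheel '[{"gripper":-1,"offset":[-30,-28,0],"rotation":[0,0,0]},{"gripper":-1,"offset":[-60,-57,0],"rotation":[0,0,0]},{"gripper":-1,"offset":[-60,-57,0],"rotation":[0,0,0]},{"gripper":-1,"offset":[-60,-57,40],"rotation":[0,0,0]},{"gripper":-1,"offset":[-60,-57,80],"rotation":[0,0,0]},{"gripper":-1,"offset":[-60,-57,110],"rotation":[0,0,0]},{"gripper":-1,"offset":[-60,-57,121],"rotation":[0,0,0]},{"gripper":-1,"offset":[-60,-57,121],"rotation":[0,0,0]}]' 40
python3 -c "
from h import *
grab('wrist','w1')"
```

```text
t: 1.15
tool_pos: [0.568, -0.0596, 0.0864]
tool_rot: [-2.22, -2.221, 0.001]
contact_force: [0.8, 0.6, 0.5]
opening: 0.0855
grip_force: 0.0
```

View pics/w1.png

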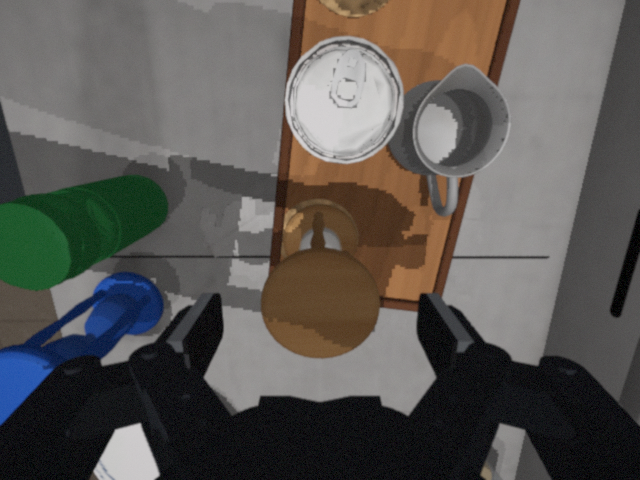

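The timer disc is centred at (320,302), evenly between the fingers (222 and 418). The tin lid is at (345,100) and the jug mouth at (458,125). I'll close now.

```bash
python3 -m handwheel '[{"gripper":1,"offset":[0,0,0],"rotation":[0,0,0]},{"gripper":1,"offset":[0,0,0],"rotation":[0,0,0]},{"gripper":1,"offset":[0,0,0],"rotation":[0,0,0]},{"gripper":1,"offset":[0,0,0],"rotation":[0,0,0]},{"gripper":1,"offset":[0,0,0],"rotation":[0,0,0]},{"gripper":1,"offset":[0,0,0],"rotation":[0,0,0]},{"gripper":1,"offset":[0,0,-2],"rotation":[0,0,0]},{"gripper":1,"offset":[0,0,-5],"rotation":[0,0,0]}]' 40
python3 -c "
from h import *
d=load('w1')
print(onz(d,320,302,.118),onz(d,345,100,.082),onz(d,458,125,.074))
print(proj(d,[.568,-.060,.118]))"
```

```text
t: 2.2
tool_pos: [0.5681, -0.06, 0.0918]
tool_rot: [2.221, 2.221, 0.001]
contact_force: [0.8, -0.1, -1.1]
opening: 0.0523
grip_force: 42.1
[ 0.56736011 -0.05734133  0.118     ] [0.57918695 0.03108732 0.082     ] [0.63782765 0.01992249 0.074     ]
[321.39101031 307.22173683]
```

```bash
python3 -m handwheel '[{"gripper":1,"offset":[0,0,-30],"rotation":[0,0,0]},{"gripper":1,"offset":[0,0,-65],"rotation":[0,0,0]},{"gripper":1,"offset":[0,0,-100],"rotation":[0,0,0]},{"gripper":1,"offset":[0,0,-130],"rotation":[0,0,0]},{"gripper":1,"offset":[24,-9,-130],"rotation":[0,0,0]},{"gripper":1,"offset":[56,-21,-130],"rotation":[0,0,0]},{"gripper":1,"offset":[94,-35,-130],"rotation":[0,0,0]},{"gripper":1,"offset":[132,-49,-130],"rotation":[0,0,0]}]'
python3 -m handwheel '[{"gripper":1,"offset":[40,-15,0],"rotation":[0,0,0]},{"gripper":1,"offset":[80,-30,0],"rotation":[0,0,0]},{"gripper":1,"offset":[120,-44,0],"rotation":[0,0,0]},{"gripper":1,"offset":[160,-59,0],"rotation":[0,0,0]},{"gripper":1,"offset":[200,-74,0],"rotation":[0,0,0]},{"gripper":1,"offset":[235,-87,0],"rotation":[0,0,0]},{"gripper":1,"offset":[260,-96,0],"rotation":[0,0,0]},{"gripper":1,"offset":[269,-99,0],"rotation":[0,0,0]}]'
python3 -m handwheel '[{"gripper":1,"offset":[0,0,0],"rotation":[0,0,0]},{"gripper":1,"offset":[0,0,25],"rotation":[0,0,0]},{"gripper":1,"offset":[0,0,55],"rotation":[0,0,0]},{"gripper":1,"offset":[0,0,85],"rotation":[0,0,0]},{"gripper":1,"offset":[0,0,105],"rotation":[0,0,0]},{"gripper":1,"offset":[0,0,118],"rotation":[0,0,0]},{"gripper":1,"offset":[0,0,126],"rotation":[0,0,0]},{"gripper":1,"offset":[0,0,126],"rotation":[0,0,0]}]'
python3 -c "
from h import *
grab('wrist','w2');grab('scene','s2')"
```

```text
t: 3.2
tool_pos: [0.5182, 0.073, 0.2216]
tool_rot: [-2.222, -2.221, 0.001]
contact_force: [0.2, -0.2, -1.6]
opening: 0.0529
grip_force: 42.9
t: 4.2
tool_pos: [0.4192, 0.3419, 0.2215]
tool_rot: [-2.219, -2.223, 0.001]
contact_force: [-0.1, 0.2, -1.1]
opening: 0.0524
grip_force: 42.9
t: 5.2
tool_pos: [0.4201, 0.341, 0.0958]
tool_rot: [-2.222, -2.221, 0.0]
contact_force: [0.5, -0.3, -0.7]
opening: 0.0518
grip_force: 42.9
```

View pics/s2.png

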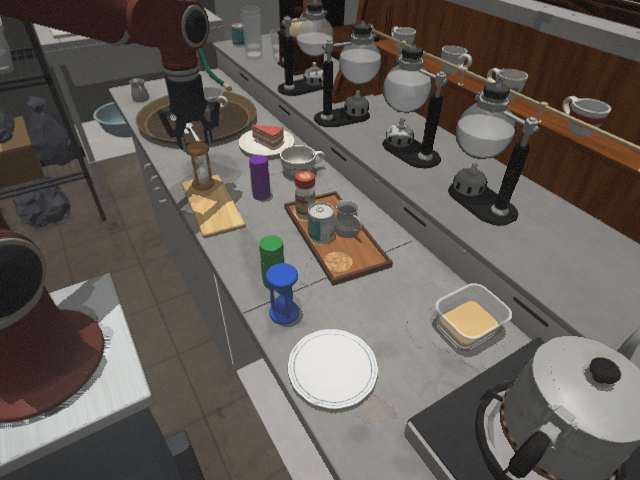

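The timer is upright above the far end of the board, disc at (197,150). The bare cork is at (338,262).

```bash
python3 -m handwheel '[{"gripper":1,"offset":[0,0,4],"rotation":[0,0,0]},{"gripper":1,"offset":[0,0,7],"rotation":[0,0,0]},{"gripper":1,"offset":[0,0,7],"rotation":[0,0,0]},{"gripper":-1,"offset":[0,0,7],"rotation":[0,0,0]},{"gripper":-1,"offset":[0,0,7],"rotation":[0,0,0]},{"gripper":-1,"offset":[0,0,7],"rotation":[0,0,0]},{"gripper":-1,"offset":[0,0,7],"rotation":[0,0,0]},{"gripper":-1,"offset":[0,0,7],"rotation":[0,0,0]}]'
python3 -m handwheel '[{"gripper":-1,"offset":[0,0,-20],"rotation":[0,0,0]},{"gripper":-1,"offset":[0,0,-50],"rotation":[0,0,0]},{"gripper":-1,"offset":[0,0,-90],"rotation":[0,0,0]},{"gripper":-1,"offset":[-20,15,-120],"rotation":[0,0,0]},{"gripper":-1,"offset":[-60,45,-120],"rotation":[0,0,0]},{"gripper":-1,"offset":[-105,79,-120],"rotation":[0,0,0]},{"gripper":-1,"offset":[-150,113,-120],"rotation":[0,0,0]},{"gripper":-1,"offset":[-190,143,-120],"rotation":[0,0,0]}]'
python3 -c "
from h import *
grab('wrist','w3');grab('top','t3')"
```

```text
t: 6.3
tool_pos: [0.4199, 0.3409, 0.0886]
tool_rot: [-2.221, -2.221, 0.0]
contact_force: [-0.4, -0.8, -0.6]
opening: 0.085
grip_force: 0.0
t: 7.3
tool_pos: [0.5644, 0.1494, 0.2109]
tool_rot: [2.221, 2.22, 0.003]
contact_force: [-0.9, 0.5, 0.6]
opening: 0.0851
grip_force: 0.0
```

View pics/w3.png

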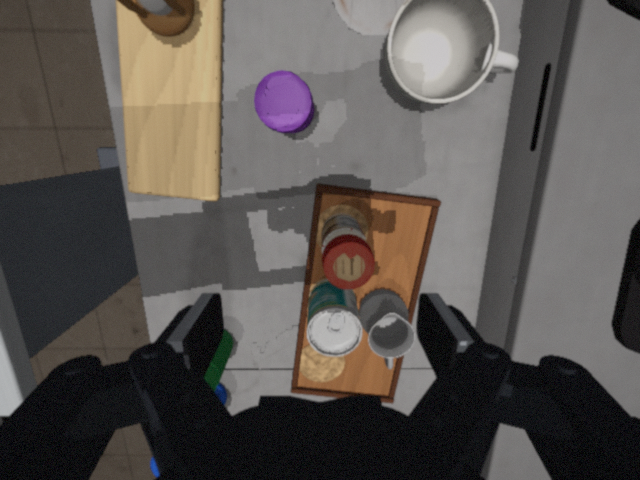

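The timer's base is on the board at (170,15). Stand corners are (317,184), (440,200), (392,402) and (292,392), and the red cap is at (348,263).

```bash
python3 - <<'E'
from m import *
w=load('w3')
P=np.array([onz(w,*c,.016)[:2] for c in [(317,184),(440,200),(392,402),(292,392)]])*1000
print(P.round(1).tolist(),[np.linalg.norm(P[i]-P[(i+1)%4]).round(1) for i in range(4)])
ctr=P.mean(0); yaw=-np.arctan2(*( (P[0]+P[1]-P[2]-P[3]))); print(ctr,yaw)
Rm=R.from_rotvec([0,0,yaw]).as_matrix()[:2,:2]
for y in (-90,0,90): print('spot',(ctr+Rm@[-35,y]).round(1))
print('cork',onz(w,322,364,.011)*1000,'cap',onz(w,348,263,.116)*1000,circ(w,comp(w,(0,120,60),(8,255,255),(328,265)),.116),'timer base',onz(w,168,12,.023)*1000)
E
python3 -m handwheel '[{"gripper":-1,"offset":[-17,13,0],"rotation":[0,0,0]},{"gripper":-1,"offset":[-34,25,0],"rotation":[0,0,0]},{"gripper":-1,"offset":[-34,25,0],"rotation":[0,0,0]},{"gripper":-1,"offset":[-34,25,40],"rotation":[0,0,0]},{"gripper":-1,"offset":[-34,25,80],"rotation":[0,0,0]},{"gripper":-1,"offset":[-34,25,110],"rotation":[0,0,0]},{"gripper":-1,"offset":[-34,25,124],"rotation":[0,0,0]},{"gripper":-1,"offset":[-34,25,124],"rotation":[0,0,0]}]'
```

```text
[[561.3, 171.5], [697.1, 153.8], [661.9, -122.2], [527.5, -105.5]] [np.float64(136.9), np.float64(278.2), np.float64(135.4), np.float64(279.1)]
[611.95951945  24.40730057] -0.12413449610238426
spot [566.1 -60.6]
spot [577.2  28.7]
spot [588.4 118. ]
cork [567.4458988  -65.26736312  11.        ] cap [587.95766745 119.52445528 116.        ] [588.6 119.3  47.8] timer base [424.18910949 330.9370879   23.        ]
t: 8.4
tool_pos: [0.5872, 0.1174, 0.0841]
tool_rot: [-2.22, -2.221, 0.002]
contact_force: [-0.6, -0.1, 0.2]
opening: 0.0854
grip_force: 0.0
```

```bash
python3 -m handwheel '[{"gripper":1,"offset":[0,0,0],"rotation":[0,0,0]},{"gripper":1,"offset":[0,0,0],"rotation":[0,0,0]},{"gripper":1,"offset":[0,0,0],"rotation":[0,0,0]},{"gripper":1,"offset":[0,0,0],"rotation":[0,0,0]},{"gripper":1,"offset":[0,0,0],"rotation":[0,0,0]},{"gripper":1,"offset":[0,0,0],"rotation":[0,0,0]},{"gripper":1,"offset":[0,0,-2],"rotation":[0,0,0]},{"gripper":1,"offset":[0,0,-5],"rotation":[0,0,0]}]' 40
python3 -m handwheel '[{"gripper":1,"offset":[0,0,-30],"rotation":[0,0,0]},{"gripper":1,"offset":[0,0,-65],"rotation":[0,0,0]},{"gripper":1,"offset":[0,0,-100],"rotation":[0,0,0]},{"gripper":1,"offset":[0,0,-125],"rotation":[0,0,0]},{"gripper":1,"offset":[13,-15,-125],"rotation":[0,0,0]},{"gripper":1,"offset":[33,-38,-125],"rotation":[0,0,0]},{"gripper":1,"offset":[56,-65,-125],"rotation":[0,0,0]},{"gripper":1,"offset":[79,-91,-125],"rotation":[0,0,0]}]'
python3 -m handwheel '[{"gripper":1,"offset":[24,-28,0],"rotation":[0,0,0]},{"gripper":1,"offset":[46,-53,0],"rotation":[0,0,0]},{"gripper":1,"offset":[64,-74,0],"rotation":[0,0,0]},{"gripper":1,"offset":[73,-84,0],"rotation":[0,0,0]},{"gripper":1,"offset":[73,-84,0],"rotation":[0,0,0]},{"gripper":1,"offset":[73,-84,25],"rotation":[0,0,0]},{"gripper":1,"offset":[73,-84,55],"rotation":[0,0,0]},{"gripper":1,"offset":[73,-84,85],"rotation":[0,0,0]}]'
python3 -m handwheel '[{"gripper":1,"offset":[0,0,20],"rotation":[0,0,0]},{"gripper":1,"offset":[0,0,34],"rotation":[0,0,0]},{"gripper":1,"offset":[0,0,40],"rotation":[0,0,0]},{"gripper":1,"offset":[0,0,43],"rotation":[0,0,0]},{"gripper":1,"offset":[0,0,43],"rotation":[0,0,0]},{"gripper":-1,"offset":[0,0,43],"rotation":[0,0,0]},{"gripper":-1,"offset":[0,0,43],"rotation":[0,0,0]},{"gripper":-1,"offset":[0,0,43],"rotation":[0,0,0]}]'
```

```text
t: 9.4
tool_pos: [0.5873, 0.117, 0.0891]
tool_rot: [-2.221, -2.221, 0.002]
contact_force: [-0.6, 0.4, -0.5]
opening: 0.042
grip_force: 40.5
t: 10.4
tool_pos: [0.494, 0.197, 0.2121]
tool_rot: [-2.219, -2.22, 0.005]
contact_force: [-0.0, 1.0, -1.8]
opening: 0.0418
grip_force: 40.8
t: 11.4
tool_pos: [0.4136, 0.2683, 0.1286]
tool_rot: [2.222, 2.22, -0.0]
contact_force: [-0.1, -0.0, -0.8]
opening: 0.0418
grip_force: 40.8
t: 12.4
tool_pos: [0.4131, 0.269, 0.0869]
tool_rot: [2.221, 2.221, 0.001]
contact_force: [0.6, -0.7, 0.1]
opening: 0.0853
grip_force: 0.0
```

```bash
python3 -m handwheel '[{"gripper":-1,"offset":[0,0,-20],"rotation":[0,0,0]},{"gripper":-1,"offset":[0,0,-50],"rotation":[0,0,0]},{"gripper":-1,"offset":[0,0,-90],"rotation":[0,0,0]},{"gripper":-1,"offset":[0,0,-120],"rotation":[0,0,0]},{"gripper":-1,"offset":[-30,21,-120],"rotation":[0,0,0]},{"gripper":-1,"offset":[-75,52,-120],"rotation":[0,0,0]},{"gripper":-1,"offset":[-120,83,-120],"rotation":[0,0,0]},{"gripper":-1,"offset":[-165,114,-120],"rotation":[0,0,0]}]'
python3 -m handwheel '[{"gripper":-1,"offset":[-30,21,0],"rotation":[0,0,-0.15]},{"gripper":-1,"offset":[-60,42,0],"rotation":[0,0,-0.3]},{"gripper":-1,"offset":[-75,52,0],"rotation":[0,0,-0.45]},{"gripper":-1,"offset":[-75,52,0],"rotation":[0,0,-0.6]},{"gripper":-1,"offset":[-75,52,0],"rotation":[0,0,-0.75]},{"gripper":-1,"offset":[-75,52,0],"rotation":[0,0,-0.9]},{"gripper":-1,"offset":[-75,52,0],"rotation":[0,0,-1.05]},{"gripper":-1,"offset":[-75,52,0],"rotation":[0,0,-1.2]}]'
python3 -c "
from h import *
d=grab('wrist','w4');print(proj(d,[.5785,.0295,.082]));d=grab('scene','s4')"
```

```text
t: 13.4
tool_pos: [0.5278, 0.1025, 0.2069]
tool_rot: [2.221, 2.221, 0.001]
contact_force: [0.1, 0.3, -0.1]
opening: 0.0853
grip_force: 0.0
t: 14.4
tool_pos: [0.579, 0.029, 0.2066]
tool_rot: [-0.571, -3.089, 0.0]
contact_force: [0.5, -0.5, -0.3]
opening: 0.085
grip_force: 0.0
[319.52107781 219.74852181]
```

View pics/w4.png

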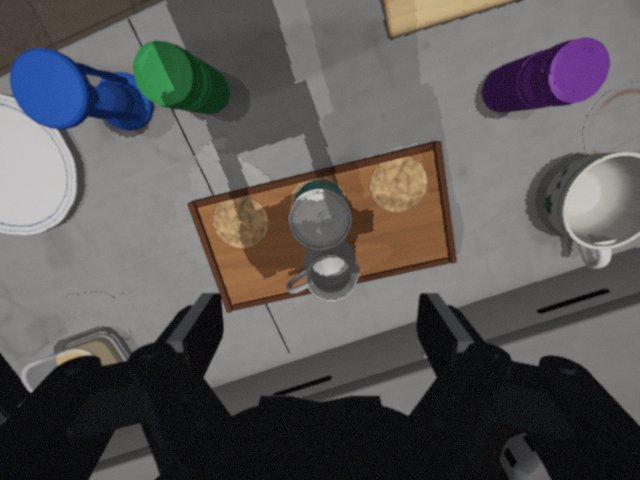

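The tin lid is centred at (320,220), right under the tool, and the creamer at (332,275) is clear of the finger line. The cork spots at (240,222) and (398,184) are free.

```bash
python3 -m handwheel '[{"gripper":-1,"offset":[0,0,35],"rotation":[0,0,0]},{"gripper":-1,"offset":[0,0,70],"rotation":[0,0,0]},{"gripper":-1,"offset":[0,0,105],"rotation":[0,0,0]},{"gripper":-1,"offset":[0,0,130],"rotation":[0,0,0]},{"gripper":-1,"offset":[0,0,150],"rotation":[0,0,0]},{"gripper":-1,"offset":[0,0,162],"rotation":[0,0,0]},{"gripper":-1,"offset":[0,0,162],"rotation":[0,0,0]},{"gripper":-1,"offset":[0,0,162],"rotation":[0,0,0]}]'
python3 -m handwheel '[{"gripper":1,"offset":[0,0,0],"rotation":[0,0,0]},{"gripper":1,"offset":[0,0,0],"rotation":[0,0,0]},{"gripper":1,"offset":[0,0,0],"rotation":[0,0,0]},{"gripper":1,"offset":[0,0,0],"rotation":[0,0,0]},{"gripper":1,"offset":[0,0,0],"rotation":[0,0,0]},{"gripper":1,"offset":[0,0,0],"rotation":[0,0,0]},{"gripper":1,"offset":[0,0,-2],"rotation":[0,0,0]},{"gripper":1,"offset":[0,0,-5],"rotation":[0,0,0]}]' 40
```

```text
t: 15.5
tool_pos: [0.5799, 0.0289, 0.046]
tool_rot: [0.579, 3.086, 0.0]
contact_force: [0.1, -0.3, -0.2]
opening: 0.0855
grip_force: 0.0
t: 16.5
tool_pos: [0.5781, 0.0291, 0.0488]
tool_rot: [-0.579, -3.086, 0.0]
contact_force: [1.5, -0.1, -3.0]
opening: 0.055
grip_force: 42.7
```

```bash
python3 -m handwheel '[{"gripper":1,"offset":[0,0,-30],"rotation":[0,0,0]},{"gripper":1,"offset":[0,0,-65],"rotation":[0,0,0.17]},{"gripper":1,"offset":[0,0,-100],"rotation":[0,0,0.34]},{"gripper":1,"offset":[0,0,-130],"rotation":[0,0,0.51]},{"gripper":1,"offset":[0,0,-130],"rotation":[0,0,0.68]},{"gripper":1,"offset":[0,0,-130],"rotation":[0,0,0.85]},{"gripper":1,"offset":[0,0,-130],"rotation":[0,0,1.02]},{"gripper":1,"offset":[0,0,-130],"rotation":[0,0,1.2]}]'
python3 -m handwheel '[{"gripper":1,"offset":[15,-15,0],"rotation":[0,0,0]},{"gripper":1,"offset":[40,-41,0],"rotation":[0,0,0]},{"gripper":1,"offset":[68,-70,0],"rotation":[0,0,0]},{"gripper":1,"offset":[96,-99,0],"rotation":[0,0,0]},{"gripper":1,"offset":[124,-127,0],"rotation":[0,0,0]},{"gripper":1,"offset":[148,-152,0],"rotation":[0,0,0]},{"gripper":1,"offset":[164,-168,0],"rotation":[0,0,0]},{"gripper":1,"offset":[169,-173,0],"rotation":[0,0,0]}]'
python3 -m handwheel '[{"gripper":1,"offset":[0,0,0],"rotation":[0,0,0]},{"gripper":1,"offset":[0,0,25],"rotation":[0,0,0]},{"gripper":1,"offset":[0,0,55],"rotation":[0,0,0]},{"gripper":1,"offset":[0,0,85],"rotation":[0,0,0]},{"gripper":1,"offset":[0,0,110],"rotation":[0,0,0]},{"gripper":1,"offset":[0,0,123],"rotation":[0,0,0]},{"gripper":1,"offset":[0,0,130],"rotation":[0,0,0]},{"gripper":1,"offset":[0,0,132],"rotation":[0,0,0]}]'
python3 -c "
from h import *
grab('scene','s5')"
```

```text
t: 17.5
tool_pos: [0.578, 0.0291, 0.1786]
tool_rot: [-2.226, -2.214, 0.003]
contact_force: [0.7, 0.6, -1.9]
opening: 0.0554
grip_force: 43.4
t: 18.5
tool_pos: [0.4041, 0.1989, 0.1792]
tool_rot: [-2.217, -2.226, 0.001]
contact_force: [0.4, 0.2, -1.7]
opening: 0.0552
grip_force: 43.4
t: 19.5
tool_pos: [0.4064, 0.1979, 0.0482]
tool_rot: [2.222, 2.221, 0.0]
contact_force: [-2.2, -1.5, 3.8]
opening: 0.0552
grip_force: 43.9
```

View pics/s5.png

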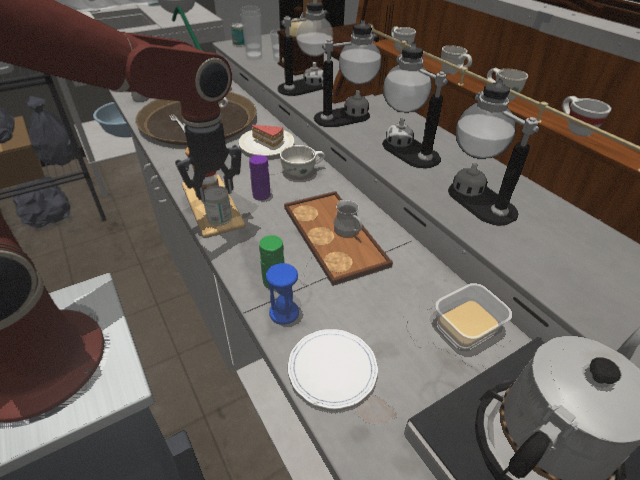

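The tin stands on the near end of the board at (217,205). All three corks are bare, and the creamer is alone on the stand at (346,215).

```bash
python3 -m handwheel '[{"gripper":-1,"offset":[0,0,0],"rotation":[0,0,0]},{"gripper":-1,"offset":[0,0,0],"rotation":[0,0,0]},{"gripper":-1,"offset":[0,0,0],"rotation":[0,0,0]},{"gripper":-1,"offset":[0,0,0],"rotation":[0,0,0]},{"gripper":-1,"offset":[0,0,-20],"rotation":[0,0,0]},{"gripper":-1,"offset":[0,0,-55],"rotation":[0,0,0]},{"gripper":-1,"offset":[0,0,-95],"rotation":[0,0,0]},{"gripper":-1,"offset":[0,0,-140],"rotation":[0,0,0]}]'
python3 -m handwheel '[{"gripper":-1,"offset":[-25,33,0],"rotation":[0,0,0]},{"gripper":-1,"offset":[-52,68,0],"rotation":[0,0,0]},{"gripper":-1,"offset":[-79,104,0],"rotation":[0,0,0]},{"gripper":-1,"offset":[-106,140,0],"rotation":[0,0,0]},{"gripper":-1,"offset":[-133,175,0],"rotation":[0,0,0]},{"gripper":-1,"offset":[-160,210,0],"rotation":[0,0,0]},{"gripper":-1,"offset":[-177,233,0],"rotation":[0,0,0]},{"gripper":-1,"offset":[-177,233,0],"rotation":[0,0,0]}]'
python3 -c "
from h import *
d=grab('wrist','w6');d=grab('top','t6')"
```

```text
t: 20.55
tool_pos: [0.4054, 0.1979, 0.1885]
tool_rot: [-2.221, -2.221, 0.001]
contact_force: [0.3, -0.3, -0.3]
opening: 0.0853
grip_force: 0.0
t: 21.55
tool_pos: [0.6398, 0.0198, 0.1873]
tool_rot: [-2.223, -2.219, 0.001]
contact_force: [-1.3, -0.0, -0.5]
opening: 0.0854
grip_force: 0.0
```

View pics/w6.png

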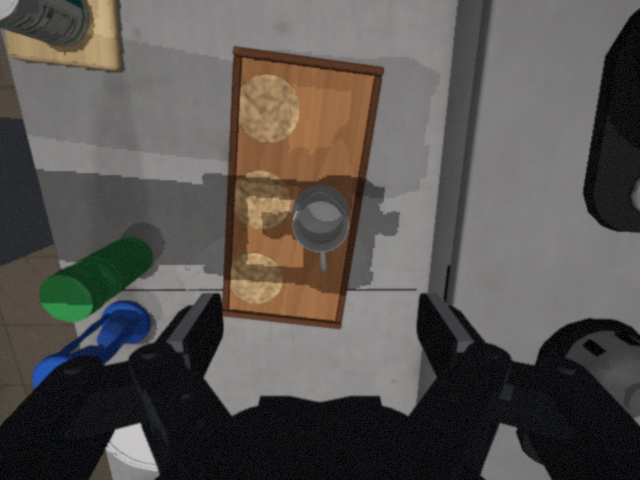

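The jug rim is centred near (320,222) with its handle end at (324,270). The cork discs are at (267,108), (263,200) and (253,278).

```bash
python3 - <<'E'
from m import *
w=load('w6');t=load('t6')
a=onz(w,321,222,.074);b=onz(w,324,270,.066);print(a*1000,b*1000,'yaw',np.arctan2(a[0]-b[0],-(a[1]-b[1]))*-1, np.linalg.norm(a-b))
for c in [(267,108),(263,200),(253,278)]: print('cork',(onz(w,*c,.011)*1000).round(1))
# plate: bright mask limited to a window
im=np.ascontiguousarray(t['image']); m=np.zeros(im.shape[:2],np.uint8); m[245:340,385:480]=255
hsv=cv2.cvtColor(im,cv2.COLOR_RGB2HSV); mm=cv2.inRange(hsv,(0,0,185),(180,30,255))&m
mm=cv2.morphologyEx(mm,cv2.MORPH_OPEN,np.ones((3,3),np.uint8))
c=max(cv2.findContours(mm,cv2.RETR_EXTERNAL,cv2.CHAIN_APPROX_NONE)[0],key=cv2.contourArea)
print(cv2.boundingRect(c),circ(t,c,.016))
s=load('s5')
for u,v in [(289,367),(378,367),(333,331),(333,407)]: print(onz(s,u,v,.016)*1000)
E
```

```text
[640.195474   20.8729301  74.       ] [643.05755153 -27.85591302  66.        ] yaw 3.0829252819584507 0.04946404390732602
cork [588.2 118.   11. ]
cork [579.7  27.9  11. ]
cork [563.9 -61.2  11. ]
(399, 258, 79, 72) [ 425.3 -280.1  173.4]
[ 358.80549434 -235.04038519   16.        ]
[ 485.50281055 -309.70129745   16.        ]
[ 460.39109076 -210.32380417   16.        ]
[ 383.90068154 -330.849963     16.        ]
```

```bash
python3 -m handwheel '[{"gripper":-1,"offset":[2,0,35],"rotation":[0,0,0]},{"gripper":-1,"offset":[2,0,70],"rotation":[0,0,0]},{"gripper":-1,"offset":[2,0,105],"rotation":[0,0,0]},{"gripper":-1,"offset":[2,0,130],"rotation":[0,0,0]},{"gripper":-1,"offset":[2,0,150],"rotation":[0,0,0]},{"gripper":-1,"offset":[2,0,162],"rotation":[0,0,0]},{"gripper":-1,"offset":[2,0,162],"rotation":[0,0,0]},{"gripper":-1,"offset":[2,0,162],"rotation":[0,0,0]}]'
python3 -m handwheel '[{"gripper":1,"offset":[0,0,0],"rotation":[0,0,0]},{"gripper":1,"offset":[0,0,0],"rotation":[0,0,0]},{"gripper":1,"offset":[0,0,0],"rotation":[0,0,0]},{"gripper":1,"offset":[0,0,0],"rotation":[0,0,0]},{"gripper":1,"offset":[0,0,0],"rotation":[0,0,0]},{"gripper":1,"offset":[0,0,0],"rotation":[0,0,0]},{"gripper":1,"offset":[0,0,-2],"rotation":[0,0,0]},{"gripper":1,"offset":[0,0,-5],"rotation":[0,0,0]}]' 35
python3 -c "
from h import *
d=grab('wrist','w7')"
```

```text
t: 22.65
tool_pos: [0.6399, 0.023, 0.0271]
tool_rot: [2.22, 2.22, 0.002]
contact_force: [0.0, -0.6, 0.7]
opening: 0.0856
grip_force: 0.0
t: 23.65
tool_pos: [0.638, 0.0231, 0.0297]
tool_rot: [-2.22, -2.22, 0.002]
contact_force: [-0.6, -1.4, -2.0]
opening: 0.0502
grip_force: 36.3
```

View pics/w7.png

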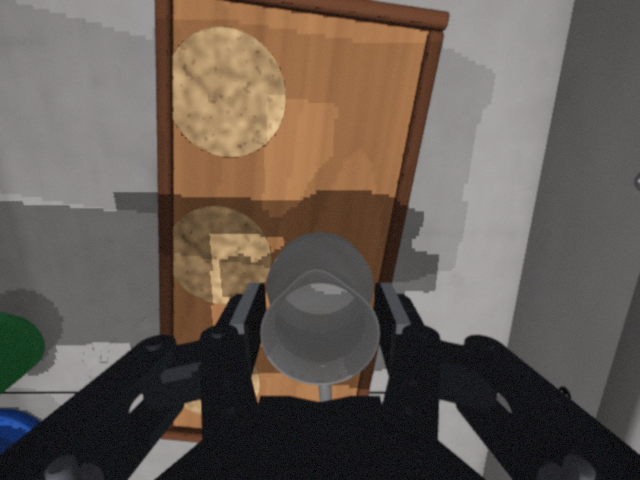

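The jug is gripped evenly: rim at (320,327), fingers at (250) and (392), handle free at (327,390).

```bash
python3 -m handwheel '[{"gripper":1,"offset":[0,0,-25],"rotation":[0,0,0]},{"gripper":1,"offset":[0,0,-60],"rotation":[0,0,0]},{"gripper":1,"offset":[0,0,-95],"rotation":[0,0,0]},{"gripper":1,"offset":[0,0,-125],"rotation":[0,0,0]},{"gripper":1,"offset":[-20,-15,-125],"rotation":[0,0,0]},{"gripper":1,"offset":[-48,-37,-125],"rotation":[0,0,0]},{"gripper":1,"offset":[-78,-60,-125],"rotation":[0,0,0]},{"gripper":1,"offset":[-108,-83,-125],"rotation":[0,0,0]}]'
python3 -m handwheel '[{"gripper":1,"offset":[-30,-23,0],"rotation":[0,0,0]},{"gripper":1,"offset":[-60,-46,0],"rotation":[0,0,0]},{"gripper":1,"offset":[-90,-70,0],"rotation":[0,0,0]},{"gripper":1,"offset":[-120,-93,0],"rotation":[0,0,0]},{"gripper":1,"offset":[-147,-114,0],"rotation":[0,0,0]},{"gripper":1,"offset":[-167,-129,0],"rotation":[0,0,0]},{"gripper":1,"offset":[-173,-134,0],"rotation":[0,0,0]},{"gripper":1,"offset":[-173,-134,0],"rotation":[0,0,0]}]'
python3 -c "
from h import *
d=grab('wrist','w8');d=grab('top','t8');d=grab('scene','s8')"
```

```text
t: 24.7
tool_pos: [0.5548, -0.0857, 0.1552]
tool_rot: [-2.221, -2.221, 0.001]
contact_force: [0.6, 1.0, -1.6]
opening: 0.0504
grip_force: 36.6
t: 25.7
tool_pos: [0.4219, -0.2578, 0.1556]
tool_rot: [-2.222, -2.22, -0.001]
contact_force: [-0.1, 1.0, -1.1]
opening: 0.0499
grip_force: 36.5
```

View pics/w8.png

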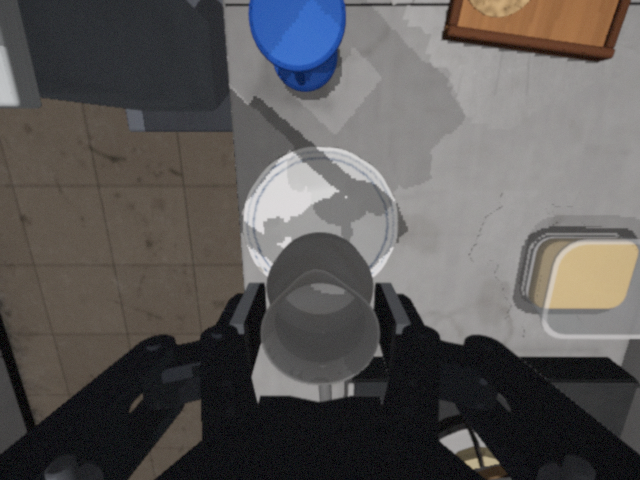

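The plate rim shows at left (243,218), right (398,215) and top (322,147), with the jug still square in the grip.

```bash
python3 - <<'E'
from m import *
w=load('w8')
for p in [(243,218),(398,215),(322,147),(270,168),(373,166)]: print(p,(onz(w,*p,.016)*1000).round(1))
P=np.array([onz(w,*p,.016)[:2]*1000 for p in [(243,218),(398,215),(322,147),(270,168),(373,166)]])
A=np.c_[2*P,np.ones(5)];s=np.linalg.lstsq(A,(P**2).sum(1),rcond=None)[0];print('centre',s[:2],'r',np.sqrt(s[2]+s[0]**2+s[1]**2))
print('jug rim rel', (onz(w,320,328,.204)*1000), 'handle end',onz(w,326,400,.195)*1000)
E
```

```text
(243, 218) [ 348.3 -259.7   16. ]
(398, 215) [ 495.4 -256.7   16. ]
(322, 147) [ 423.2 -194.4   16. ]
(270, 168) [ 376.  -212.9   16. ]
(373, 166) [ 469.5 -211.1   16. ]
centre [ 422.62707588 -269.22350025] r 74.27223834702339
jug rim rel [ 421.26215024 -258.20856654  204.        ] handle end [ 424.14781557 -302.99754416  195.        ]
```

```bash
python3 -m handwheel '[{"gripper":1,"offset":[0,0,25],"rotation":[0,0,0]},{"gripper":1,"offset":[0,0,55],"rotation":[0,0,0]},{"gripper":1,"offset":[0,0,85],"rotation":[0,0,0]},{"gripper":1,"offset":[0,0,108],"rotation":[0,0,0]},{"gripper":1,"offset":[0,0,120],"rotation":[0,0,0]},{"gripper":1,"offset":[0,0,125],"rotation":[0,0,0]},{"gripper":1,"offset":[0,0,128],"rotation":[0,0,0]},{"gripper":1,"offset":[0,0,128],"rotation":[0,0,0]}]'
```

```text
t: 26.85
tool_pos: [0.4225, -0.2584, 0.0285]
tool_rot: [2.221, 2.221, 0.0]
contact_force: [-0.6, 0.4, -0.9]
opening: 0.0506
grip_force: 36.5
```

```bash
python3 -m handwheel '[{"gripper":1,"offset":[0,0,1],"rotation":[0,0,0]},{"gripper":1,"offset":[0,0,1.5],"rotation":[0,0,0]},{"gripper":-1,"offset":[0,0,1.5],"rotation":[0,0,0]},{"gripper":-1,"offset":[0,0,1.5],"rotation":[0,0,0]},{"gripper":-1,"offset":[0,0,1.5],"rotation":[0,0,0]},{"gripper":-1,"offset":[0,0,1.5],"rotation":[0,0,0]},{"gripper":-1,"offset":[0,0,-15],"rotation":[0,0,0]},{"gripper":-1,"offset":[0,0,-40],"rotation":[0,0,0]}]'
python3 -m handwheel '[{"gripper":-1,"offset":[0,0,-40],"rotation":[0,0,0]},{"gripper":-1,"offset":[0,0,-80],"rotation":[0,0,0]},{"gripper":-1,"offset":[0,0,-120],"rotation":[0,0,0]},{"gripper":-1,"offset":[25,-1,-120],"rotation":[0,0,0]},{"gripper":-1,"offset":[70,-3,-120],"rotation":[0,0,0]},{"gripper":-1,"offset":[120,-5,-120],"rotation":[0,0,0]},{"gripper":-1,"offset":[170,-7,-120],"rotation":[0,0,0]},{"gripper":-1,"offset":[220,-9,-120],"rotation":[0,0,0]}]'
python3 -m handwheel '[{"gripper":-1,"offset":[50,-2,0],"rotation":[0,0,0]},{"gripper":-1,"offset":[100,-4,0],"rotation":[0,0,0]},{"gripper":-1,"offset":[150,-6,0],"rotation":[0,0,0]},{"gripper":-1,"offset":[195,-7,0],"rotation":[0,0,0]},{"gripper":-1,"offset":[225,-8,0],"rotation":[0,0,0]},{"gripper":-1,"offset":[236,-8,0],"rotation":[0,0,0]},{"gripper":-1,"offset":[236,-8,0],"rotation":[0,0,0]},{"gripper":-1,"offset":[236,-8,0],"rotation":[0,0,0]}]'
python3 -c "
from h import *
d=grab('wrist','w9');d=grab('scene','s9')
a=np.hstack([cv2.resize(load('w9')['image'],(400,300)),cv2.resize(load('s9')['image'],(400,300))]);cv2.imwrite('pics/c9.png',a[:,:,::-1])
print(proj(d,[.405,.198,.084]))"
```

```text
t: 27.85
tool_pos: [0.4216, -0.2577, 0.0684]
tool_rot: [-2.221, -2.22, 0.0]
contact_force: [0.1, 0.1, 0.2]
opening: 0.0851
grip_force: 0.0
t: 28.85
tool_pos: [0.4129, -0.0366, 0.1893]
tool_rot: [2.221, 2.219, 0.002]
contact_force: [1.0, 0.0, -0.2]
opening: 0.0854
grip_force: 0.0
t: 29.85
tool_pos: [0.4052, 0.1971, 0.188]
tool_rot: [2.222, 2.22, -0.0]
contact_force: [0.0, 0.2, 0.0]
opening: 0.0854
grip_force: 0.0
[214.40852676 192.9470717 ]
```

View pics/c9.png

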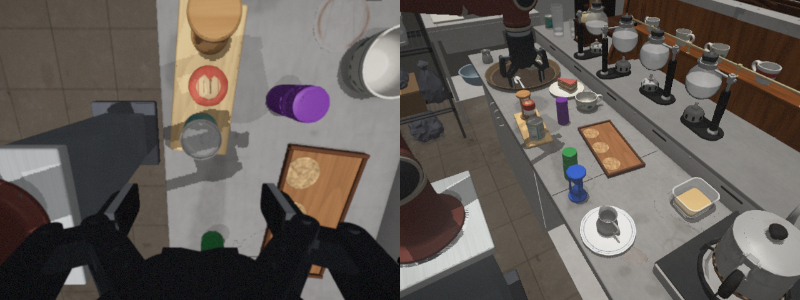

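Left half (wrist): timer, jar and tin stand upright in a row on the board. Right half (scene): the creamer stands upright in the middle of the plate at (607,220). Now the tin goes back.

```bash
python3 -m handwheel '[{"gripper":-1,"offset":[0,0,35],"rotation":[0,0,0]},{"gripper":-1,"offset":[0,0,70],"rotation":[0,0,0]},{"gripper":-1,"offset":[0,0,105],"rotation":[0,0,0]},{"gripper":-1,"offset":[0,0,128],"rotation":[0,0,0]},{"gripper":-1,"offset":[0,0,140],"rotation":[0,0,0]},{"gripper":-1,"offset":[0,0,140],"rotation":[0,0,0]},{"gripper":-1,"offset":[0,0,140],"rotation":[0,0,0]},{"gripper":-1,"offset":[0,0,140],"rotation":[0,0,0]}]'
python3 -m handwheel '[{"gripper":1,"offset":[0,0,0],"rotation":[0,0,0]},{"gripper":1,"offset":[0,0,0],"rotation":[0,0,0]},{"gripper":1,"offset":[0,0,0],"rotation":[0,0,0]},{"gripper":1,"offset":[0,0,0],"rotation":[0,0,0]},{"gripper":1,"offset":[0,0,0],"rotation":[0,0,0]},{"gripper":1,"offset":[0,0,0],"rotation":[0,0,0]},{"gripper":1,"offset":[0,0,-2],"rotation":[0,0,0]},{"gripper":1,"offset":[0,0,-5],"rotation":[0,0,0]}]' 40
python3 -m handwheel '[{"gripper":1,"offset":[0,0,-30],"rotation":[0,0,0]},{"gripper":1,"offset":[0,0,-65],"rotation":[0,0,0]},{"gripper":1,"offset":[0,0,-100],"rotation":[0,0,0]},{"gripper":1,"offset":[0,0,-130],"rotation":[0,0,0]},{"gripper":1,"offset":[-15,15,-130],"rotation":[0,0,0]},{"gripper":1,"offset":[-35,36,-130],"rotation":[0,0,0]},{"gripper":1,"offset":[-58,60,-130],"rotation":[0,0,0]},{"gripper":1,"offset":[-82,84,-130],"rotation":[0,0,0]}]'
python3 -m handwheel '[{"gripper":1,"offset":[-25,26,0],"rotation":[0,0,0]},{"gripper":1,"offset":[-48,49,0],"rotation":[0,0,0]},{"gripper":1,"offset":[-70,72,0],"rotation":[0,0,0]},{"gripper":1,"offset":[-83,85,0],"rotation":[0,0,0]},{"gripper":1,"offset":[-87,89,0],"rotation":[0,0,0]},{"gripper":1,"offset":[-87,89,0],"rotation":[0,0,0]},{"gripper":1,"offset":[-87,89,30],"rotation":[0,0,0]},{"gripper":1,"offset":[-87,89,60],"rotation":[0,0,0]}]'
```

```text
t: 30.95
tool_pos: [0.4059, 0.1982, 0.0491]
tool_rot: [2.221, 2.221, 0.003]
contact_force: [-0.3, 0.8, -1.3]
opening: 0.0854
grip_force: 0.0
t: 31.95
tool_pos: [0.4039, 0.1977, 0.0518]
tool_rot: [-2.221, -2.221, 0.003]
contact_force: [0.9, -0.0, -1.3]
opening: 0.0551
grip_force: 42.6
t: 32.95
tool_pos: [0.4891, 0.1153, 0.182]
tool_rot: [-2.22, -2.221, 0.001]
contact_force: [-0.1, -0.5, -1.6]
opening: 0.0553
grip_force: 43.3
t: 33.95
tool_pos: [0.5778, 0.03, 0.1228]
tool_rot: [2.22, 2.222, 0.002]
contact_force: [0.7, 0.5, -2.3]
opening: 0.055
grip_force: 43.3
```

```bash
python3 -m handwheel '[{"gripper":1,"offset":[-1,0,25],"rotation":[0,0,0]},{"gripper":1,"offset":[-1,0,48],"rotation":[0,0,0]},{"gripper":1,"offset":[-1,0,62],"rotation":[0,0,0]},{"gripper":1,"offset":[-1,0,70],"rotation":[0,0,0]},{"gripper":1,"offset":[-1,0,74],"rotation":[0,0,0]},{"gripper":1,"offset":[-1,0,75.5],"rotation":[0,0,0]},{"gripper":1,"offset":[-1,0,76],"rotation":[0,0,0]},{"gripper":1,"offset":[-1,0,76],"rotation":[0,0,0]}]'
python3 -m handwheel '[{"gripper":-1,"offset":[0,0,0],"rotation":[0,0,0]},{"gripper":-1,"offset":[0,0,0],"rotation":[0,0,0]},{"gripper":-1,"offset":[0,0,0],"rotation":[0,0,0]},{"gripper":-1,"offset":[0,0,0],"rotation":[0,0,0]},{"gripper":-1,"offset":[0,0,-20],"rotation":[0,0,0]},{"gripper":-1,"offset":[0,0,-60],"rotation":[0,0,0]},{"gripper":-1,"offset":[0,0,-110],"rotation":[0,0,0]},{"gripper":-1,"offset":[0,0,-160],"rotation":[0,0,0]}]'
```

```text
t: 34.95
tool_pos: [0.5783, 0.028, 0.0472]
tool_rot: [2.221, 2.221, 0.001]
contact_force: [0.4, -0.2, -2.0]
opening: 0.0552
grip_force: 43.3
t: 35.95
tool_pos: [0.578, 0.028, 0.21]
tool_rot: [2.221, 2.221, 0.002]
contact_force: [0.8, 0.0, 0.7]
opening: 0.0855
grip_force: 0.0
```

```bash
python3 -m handwheel '[{"gripper":-1,"offset":[20,-14,0],"rotation":[0,0,0]},{"gripper":-1,"offset":[55,-38,0],"rotation":[0,0,0]},{"gripper":-1,"offset":[95,-65,0],"rotation":[0,0,0]},{"gripper":-1,"offset":[135,-92,0],"rotation":[0,0,0]},{"gripper":-1,"offset":[175,-120,0],"rotation":[0,0,0]},{"gripper":-1,"offset":[215,-147,0],"rotation":[0,0,0]},{"gripper":-1,"offset":[241,-165,0],"rotation":[0,0,0]},{"gripper":-1,"offset":[241,-165,0],"rotation":[0,0,0]}]'
python3 -m handwheel '[{"gripper":-1,"offset":[0,0,30],"rotation":[0,0,0]},{"gripper":-1,"offset":[0,0,65],"rotation":[0,0,0]},{"gripper":-1,"offset":[0,0,95],"rotation":[0,0,0]},{"gripper":-1,"offset":[0,0,113],"rotation":[0,0,0]},{"gripper":-1,"offset":[0,0,121],"rotation":[0,0,0]},{"gripper":-1,"offset":[0,0,121],"rotation":[0,0,0]},{"gripper":-1,"offset":[0,0,121],"rotation":[0,0,0]},{"gripper":-1,"offset":[0,0,121],"rotation":[0,0,0]}]'
python3 -m handwheel '[{"gripper":1,"offset":[0,0,0],"rotation":[0,0,0]},{"gripper":1,"offset":[0,0,0],"rotation":[0,0,0]},{"gripper":1,"offset":[0,0,0],"rotation":[0,0,0]},{"gripper":1,"offset":[0,0,0],"rotation":[0,0,0]},{"gripper":1,"offset":[0,0,0],"rotation":[0,0,0]},{"gripper":1,"offset":[0,0,0],"rotation":[0,0,0]},{"gripper":1,"offset":[0,0,-2],"rotation":[0,0,0]},{"gripper":1,"offset":[0,0,-5],"rotation":[0,0,0]}]' 40
```

```text
t: 36.95
tool_pos: [0.4112, 0.2703, 0.2067]
tool_rot: [-2.217, -2.226, 0.0]
contact_force: [0.8, -0.5, -0.2]
opening: 0.085
grip_force: 0.0
t: 37.95
tool_pos: [0.4137, 0.2694, 0.087]
tool_rot: [2.221, 2.221, 0.003]
contact_force: [0.0, 0.5, -0.8]
opening: 0.0856
grip_force: 0.0
t: 38.95
tool_pos: [0.4121, 0.2686, 0.0898]
tool_rot: [-2.221, -2.221, 0.003]
contact_force: [0.1, 0.1, -1.1]
opening: 0.0422
grip_force: 40.6
```

```bash
python3 -m handwheel '[{"gripper":1,"offset":[0,0,-30],"rotation":[0,0,0]},{"gripper":1,"offset":[0,0,-65],"rotation":[0,0,0]},{"gripper":1,"offset":[0,0,-100],"rotation":[0,0,0]},{"gripper":1,"offset":[0,0,-125],"rotation":[0,0,0]},{"gripper":1,"offset":[-13,15,-125],"rotation":[0,0,0]},{"gripper":1,"offset":[-33,38,-125],"rotation":[0,0,0]},{"gripper":1,"offset":[-56,65,-125],"rotation":[0,0,0]},{"gripper":1,"offset":[-79,91,-125],"rotation":[0,0,0]}]'
python3 -m handwheel '[{"gripper":1,"offset":[-24,28,0],"rotation":[0,0,0]},{"gripper":1,"offset":[-46,53,0],"rotation":[0,0,0]},{"gripper":1,"offset":[-64,74,0],"rotation":[0,0,0]},{"gripper":1,"offset":[-73,84,0],"rotation":[0,0,0]},{"gripper":1,"offset":[-73,84,0],"rotation":[0,0,0]},{"gripper":1,"offset":[-73,84,25],"rotation":[0,0,0]},{"gripper":1,"offset":[-73,84,55],"rotation":[0,0,0]},{"gripper":1,"offset":[-73,84,85],"rotation":[0,0,0]}]'
python3 -m handwheel '[{"gripper":1,"offset":[0,0,22],"rotation":[0,0,0]},{"gripper":1,"offset":[0,0,36],"rotation":[0,0,0]},{"gripper":1,"offset":[0,0,42],"rotation":[0,0,0]},{"gripper":1,"offset":[0,0,45],"rotation":[0,0,0]},{"gripper":1,"offset":[0,0,46],"rotation":[0,0,0]},{"gripper":1,"offset":[0,0,46.5],"rotation":[0,0,0]},{"gripper":1,"offset":[0,0,46.5],"rotation":[0,0,0]},{"gripper":1,"offset":[0,0,46.5],"rotation":[0,0,0]}]'
```

```text
t: 39.95
tool_pos: [0.5043, 0.1881, 0.2134]
tool_rot: [-2.221, -2.22, 0.005]
contact_force: [0.9, -0.2, -0.7]
opening: 0.0423
grip_force: 40.8
t: 40.95
tool_pos: [0.5871, 0.1179, 0.1298]
tool_rot: [-2.22, -2.222, -0.0]
contact_force: [0.5, 0.3, -0.6]
opening: 0.0419
grip_force: 40.9
t: 41.95
tool_pos: [0.5882, 0.117, 0.0846]
tool_rot: [2.221, 2.221, 0.001]
contact_force: [0.3, 0.1, -1.3]
opening: 0.0424
grip_force: 40.9
```

```bash
python3 -m handwheel '[{"gripper":1,"offset":[0,0,0.5],"rotation":[0,0,0]},{"gripper":-1,"offset":[0,0,0.5],"rotation":[0,0,0]},{"gripper":-1,"offset":[0,0,0.5],"rotation":[0,0,0]},{"gripper":-1,"offset":[0,0,0.5],"rotation":[0,0,0]},{"gripper":-1,"offset":[0,0,0.5],"rotation":[0,0,0]},{"gripper":-1,"offset":[0,0,-20],"rotation":[0,0,0]},{"gripper":-1,"offset":[0,0,-60],"rotation":[0,0,0]},{"gripper":-1,"offset":[0,0,-120],"rotation":[0,0,0]}]'
python3 -m handwheel '[{"gripper":-1,"offset":[25,-19,0],"rotation":[0,0,0]},{"gripper":-1,"offset":[60,-45,0],"rotation":[0,0,0]},{"gripper":-1,"offset":[100,-75,0],"rotation":[0,0,0]},{"gripper":-1,"offset":[140,-105,0],"rotation":[0,0,0]},{"gripper":-1,"offset":[180,-135,0],"rotation":[0,0,0]},{"gripper":-1,"offset":[210,-158,0],"rotation":[0,0,0]},{"gripper":-1,"offset":[224,-168,0],"rotation":[0,0,0]},{"gripper":-1,"offset":[224,-168,0],"rotation":[0,0,0]}]'
python3 -m handwheel '[{"gripper":-1,"offset":[0,0,30],"rotation":[0,0,0]},{"gripper":-1,"offset":[0,0,65],"rotation":[0,0,0]},{"gripper":-1,"offset":[0,0,95],"rotation":[0,0,0]},{"gripper":-1,"offset":[0,0,110],"rotation":[0,0,0]},{"gripper":-1,"offset":[0,0,116],"rotation":[0,0,0]},{"gripper":-1,"offset":[0,0,116],"rotation":[0,0,0]},{"gripper":-1,"offset":[0,0,116],"rotation":[0,0,0]},{"gripper":-1,"offset":[0,0,116],"rotation":[0,0,0]}]'
python3 -m handwheel '[{"gripper":1,"offset":[0,0,0],"rotation":[0,0,0]},{"gripper":1,"offset":[0,0,0],"rotation":[0,0,0]},{"gripper":1,"offset":[0,0,0],"rotation":[0,0,0]},{"gripper":1,"offset":[0,0,0],"rotation":[0,0,0]},{"gripper":1,"offset":[0,0,0],"rotation":[0,0,0]},{"gripper":1,"offset":[0,0,0],"rotation":[0,0,0]},{"gripper":1,"offset":[0,0,-2],"rotation":[0,0,0]},{"gripper":1,"offset":[0,0,-5],"rotation":[0,0,0]}]' 40
```

```text
t: 42.95
tool_pos: [0.5868, 0.1169, 0.2049]
tool_rot: [-2.22, -2.22, 0.004]
contact_force: [1.2, 0.9, 0.3]
opening: 0.0852
grip_force: 0.0
t: 43.95
tool_pos: [0.4201, 0.3415, 0.2053]
tool_rot: [2.219, 2.223, 0.002]
contact_force: [0.6, 0.3, -0.6]
opening: 0.0851
grip_force: 0.0
t: 44.95
tool_pos: [0.4206, 0.3414, 0.0895]
tool_rot: [2.221, 2.221, 0.003]
contact_force: [0.4, -0.9, -0.1]
opening: 0.0853
grip_force: 0.0
t: 45.95
tool_pos: [0.4193, 0.3406, 0.0924]
tool_rot: [-2.221, -2.221, 0.003]
contact_force: [-0.8, 0.6, -1.5]
opening: 0.0531
grip_force: 42.1
```

```bash
python3 -m handwheel '[{"gripper":1,"offset":[0,0,-30],"rotation":[0,0,0]},{"gripper":1,"offset":[0,0,-65],"rotation":[0,0,0]},{"gripper":1,"offset":[0,0,-100],"rotation":[0,0,0]},{"gripper":1,"offset":[0,0,-130],"rotation":[0,0,0]},{"gripper":1,"offset":[-24,9,-130],"rotation":[0,0,0]},{"gripper":1,"offset":[-56,21,-130],"rotation":[0,0,0]},{"gripper":1,"offset":[-94,35,-130],"rotation":[0,0,0]},{"gripper":1,"offset":[-132,49,-130],"rotation":[0,0,0]}]'
python3 -m handwheel '[{"gripper":1,"offset":[-40,15,0],"rotation":[0,0,0]},{"gripper":1,"offset":[-80,30,0],"rotation":[0,0,0]},{"gripper":1,"offset":[-120,44,0],"rotation":[0,0,0]},{"gripper":1,"offset":[-160,59,0],"rotation":[0,0,0]},{"gripper":1,"offset":[-200,74,0],"rotation":[0,0,0]},{"gripper":1,"offset":[-235,86,0],"rotation":[0,0,0]},{"gripper":1,"offset":[-262,96,0],"rotation":[0,0,0]},{"gripper":1,"offset":[-270,98,0],"rotation":[0,0,0]}]'
python3 -m handwheel '[{"gripper":1,"offset":[0,0,0],"rotation":[0,0,0]},{"gripper":1,"offset":[0,0,25],"rotation":[0,0,0]},{"gripper":1,"offset":[0,0,55],"rotation":[0,0,0]},{"gripper":1,"offset":[0,0,85],"rotation":[0,0,0]},{"gripper":1,"offset":[0,0,108],"rotation":[0,0,0]},{"gripper":1,"offset":[0,0,122],"rotation":[0,0,0]},{"gripper":1,"offset":[0,0,130],"rotation":[0,0,0]},{"gripper":1,"offset":[0,0,133],"rotation":[0,0,0]}]'
python3 -m handwheel '[{"gripper":1,"offset":[0,0,2],"rotation":[0,0,0]},{"gripper":1,"offset":[0,0,3],"rotation":[0,0,0]},{"gripper":1,"offset":[0,0,4],"rotation":[0,0,0]},{"gripper":1,"offset":[0,0,4],"rotation":[0,0,0]},{"gripper":1,"offset":[0,0,4],"rotation":[0,0,0]},{"gripper":1,"offset":[0,0,4],"rotation":[0,0,0]},{"gripper":1,"offset":[0,0,4],"rotation":[0,0,0]},{"gripper":1,"offset":[0,0,4],"rotation":[0,0,0]}]'
```

```text
t: 46.95
tool_pos: [0.469, 0.2078, 0.2228]
tool_rot: [-2.221, -2.222, 0.001]
contact_force: [0.0, -0.3, -0.4]
opening: 0.0532
grip_force: 42.3
t: 47.95
tool_pos: [0.5669, -0.0623, 0.2225]
tool_rot: [-2.223, -2.218, 0.001]
contact_force: [0.0, 0.7, -0.9]
opening: 0.0532
grip_force: 42.3
t: 48.95
tool_pos: [0.5671, -0.0608, 0.0907]
tool_rot: [2.221, 2.222, 0.0]
contact_force: [-0.3, 0.1, 4.0]
opening: 0.0535
grip_force: 42.7
t: 49.95
tool_pos: [0.5676, -0.0612, 0.0872]
tool_rot: [2.221, 2.221, 0.001]
contact_force: [-1.9, -0.0, 5.4]
opening: 0.0533
grip_force: 43.0
```

```bash
python3 -m handwheel '[{"gripper":-1,"offset":[0,0,0],"rotation":[0,0,0]},{"gripper":-1,"offset":[0,0,0],"rotation":[0,0,0]},{"gripper":-1,"offset":[0,0,0],"rotation":[0,0,0]},{"gripper":-1,"offset":[0,0,0],"rotation":[0,0,0]},{"gripper":-1,"offset":[0,0,-20],"rotation":[0,0,0]},{"gripper":-1,"offset":[0,0,-60],"rotation":[0,0,0]},{"gripper":-1,"offset":[0,0,-100],"rotation":[0,0,0]},{"gripper":-1,"offset":[0,0,-140],"rotation":[0,0,0]}]'
python3 -m handwheel '[{"gripper":-1,"offset":[0,0,-20],"rotation":[0,0,0]},{"gripper":-1,"offset":[-40,0,-40],"rotation":[0,0,0]},{"gripper":-1,"offset":[-60,0,-40],"rotation":[0,0,0]},{"gripper":-1,"offset":[-60,0,-40],"rotation":[0,0,0]},{"gripper":-1,"offset":[-60,0,-40],"rotation":[0,0,0]},{"gripper":-1,"offset":[-60,0,-40],"rotation":[0,0,0]},{"gripper":-1,"offset":[-60,0,-40],"rotation":[0,0,0]},{"gripper":-1,"offset":[-60,0,-40],"rotation":[0,0,0]}]'
python3 - <<'E'
from h import *
w=grab('wrist','w10');s=grab('scene','s10')
for P in [(.5885,.118,.116),(.5775,.0285,.082),(.5665,-.0605,.118)]: print(proj(w,P).round(0))
a=np.hstack([cv2.resize(w['image'],(400,300)),cv2.resize(s['image'][100:420,160:587],(400,300))]);cv2.imwrite('pics/c10.png',a[:,:,::-1])
E
```

```text
t: 50.95
tool_pos: [0.5672, -0.061, 0.2295]
tool_rot: [2.22, 2.22, 0.002]
contact_force: [1.1, 0.3, -0.2]
opening: 0.0854
grip_force: 0.0
t: 51.95
tool_pos: [0.567, -0.1206, 0.2662]
tool_rot: [-2.221, -2.222, -0.0]
contact_force: [-0.4, 0.8, 0.8]
opening: 0.0853
grip_force: 0.0
[349. -91.]
[332.  51.]
[320. 150.]
```

View pics/c10.png

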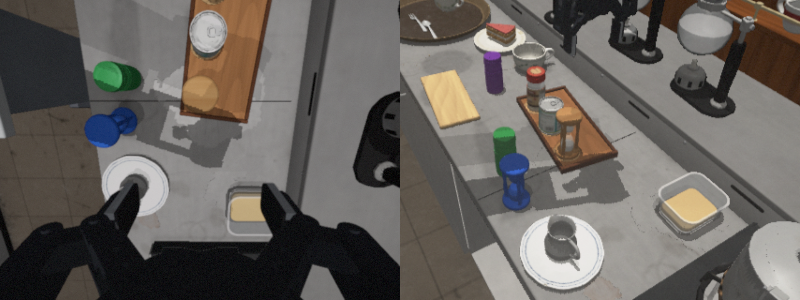

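View pics/w10.png

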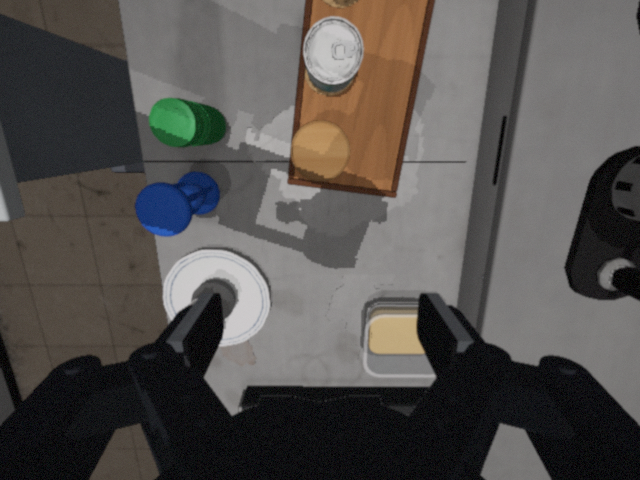

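The tin lid at (333,51) and timer disc at (320,151) match the predicted spots within a pixel. The jar and creamer are upright in the scene view, and the cup and tub look unmoved.

```bash
python3 -c "
from station import ctrl
print(ctrl.finish_job())"
```

```text
the job is handed in; nothing more can be done
None
```

The job is handed in: the creamer stands in the middle of the plate, and the timer, tin and jar are back on their own cork spots, all upright, after about 52 s of robot time; I saw no movement of the cup or tub in the pictures.

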